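Vent the solvent canister and take off its push-and-turn safety cap

ROBOT

A 6-joint arm with a two-finger parallel gripper is mounted at the origin on a cart in front of the work surface, level with it; the furniture and walls round the work are solid. World frame = base frame: x ahead of the robot, y to its left, z up, the work surface at z = 0. Lengths are in m, angles in degrees, forces in N, time in s.
With the tool pointing down it reaches from about 0.325 to 0.775 m from the base axis. Payload 9.3 kg.
Tool frame: the origin (TCP) lies on the mounting face of the last link; the fingertips stand 173 mm ahead of it and the grasp point (between the pads) lies 155 mm ahead of it (robot.grasp_offset is the distance from the TCP to the grasp point, in m); z points along the fingers, y is the line along which they close (so a half turn about z gives the same grasp; the last joint's range is limited). The gripper opens to 85 mm and grips with 20 to 120 N. Pads are 22 mm wide; open, the fingers measure 114 mm over their backs; the gripper's body (76 mm by 85 mm) begins 54 mm behind the grasp point. The pads swing forward as they close: fully open they stand 13 mm farther back than shut.
Start: joints at [58.751, 14.817, 1.232, 76.415, 0, 81.257], TCP at [0.211, 0.508, 0.405] pointing down, gripper open.
Joint ranges: [-174.27, 174.27], [-52.1, 104.24], [-59.71, 78.15], [-110.17, 111.67], [-87.03, 83.33], [-180, 180]. Speed limits (degrees/s): [127.2, 127.2, 159.86, 180, 180, 180].

INTERFACE

Orientations are given as a 3x3 rotation matrix whose columns are the frame's x, y, z axes.
In Python, from workcell import robot, imaging, hand_in gives the robot as it stands.
- The arm moves only by the shell command python3 -m inch 'ROWS' [FORCE]. ROWS is JSON, a list that holds one entry, the list of rows, each a list of 7 numbers: the shift along the tool's x, y, z each as a share of 250 mm, from -1 to 1, then the turn, a rotation vector about the tool's x, y, z each as a share of 360 degrees, from -1 to 1, then the opening, from -1 (shut) to 1 (fully open). A call has 1 to 10 rows; each row shifts and turns the commanded pose from where the row before left it, along the tool's axes as they then stand; what a row does not reach is not made up. A row lasts 1/8 s, in which the tool goes at most 62.5 mm and 10.7 degrees, less where a joint would pass 70% of its speed; a pose out of reach is approached as far as the arm can. A call with a number of a shift or a turn outside -1 to 1 is refused whole. A call with a gripper value outside its range is refused whole. The fingers move at their own pace and stop on an object; FORCE is the grip in N (left out, the last holds). Time passes only in rows, so rows that do not move let the fingers close. It gives the time, the measured TCP pose, the force, the opening and the grip force at its end, in the units of the state.
- robot.read_state(): the state, without advancing time (a new reading comes with each control period).
- imaging.camera(name): name is "scene" or "top"; returns a dict with "img" (480x640x3 uint8, red, green, blue), "z_map" (480x640 float32, m along the optical axis (not along the pixel's ray), 0 where there is no reading), "camera_matrix" (3x3 intrinsics, pixels), "R" (3x3) and "t" (3): a world point X has camera coordinates R X + t. Camera axes: x right, y down, z forward; pixel columns grow to the right and rows downward; lengths in m; the calibration is good to about 2 mm. A picture is of the moment at which its call begins.
- hand_in(): hands the job in; it is judged then, once.
The state is a dict: "clock": time; "joints": joint angles; "joint_vel": joint speeds; "joint_efforts": joint torques, N m; "tool_pos": TCP position; "orientation": TCP orientation; "wrist_force": force on the tool from outside, world axes, zero at the start; "ft_torque": the same for the moment, N m; "width": opening from 0.0 (shut) to 1.0 (fully open); "gripper_force": force on a finger pad.
Only numpy, scipy, OpenCV 4.12 (cv2) and the standard library are available. Lean on these libraries where they do the work, as an engineer would, in place of code of your own. Each camera call takes 0.05 s, during which the arm holds its last target. There are 200 camera calls.

TASK

Open the low metal solvent canister in the wooden cradle: first turn the small vent wing on its top anticlockwise (seen from above) as far as it goes, then press the round safety cap firmly down, twist it anticlockwise while it is down until it comes free, and lift it off. Finish still holding the cap upright in the gripper, straight above the neck and about 8 cm clear of where it sat; do not put it down or let go. Leave the jars, tins, bottle, can and rubber round about where they are.

Things in the scene. Friction and masses are not known exactly. Their poses are not given: they have to be found in the camera images.
- canister: Low bare-metal canister, 124 x 214 mm, in a plywood cradle board 200 x 250 x 12 mm that is screwed to the table: it cannot move. Any yaw. Origin: centre of the board's underside, on the table; z up, y along the canister. Flat top 110 mm up. On it, both at x = +22 mm, stand the safety cap (y = +52 mm) and the vent wing (y = -56 mm).
- cap_seat (a point): On the neck's vertical axis, where the centre of the locked cap's underside lies: 130 mm above the table, 20 mm above the canister's top; axes as the canister's. A spring valve in the neck pushes the cap up: 5 N locked, 9 N at 4 mm down, 11.5 N at the hard stop 6.5 mm down.
- safety_cap: Loose black ribbed round cap, 51 mm across, 38 mm tall, 42 to 80 g; grip its sides. Origin: centre of its underside, z up, x along the canister's x (0.1 rad) when locked. Cannot turn until pressed 4 to 6.5 mm down; keep it down for the first 0.7 rad anticlockwise (from above). At 1.24 rad (71 degrees, +-0.13) in all it lifts straight off; a wall stops it at 1.4 rad.
- vent_grip (a point): On the vent wing's vertical turning axis, 147.5 mm above the table, 37.5 mm above the canister's top. The wing is a black upright bar 36 mm long (along this point's x axis, which turns with it), 10 mm thick (y), reaching 11 mm above this point and 15 mm below it. Grip it across its thickness.
- vent_wing (a joint): Turn of the vent wing in rad: 0 shut, 1.4 fully open at its stop; grows anticlockwise seen from above. Friction (0.05 N m) holds it where it is left. It starts at 0 to 0.2.
- tin: Bystander: small open metal tin, 50 mm across, 21 mm high, on the front strip of the cradle board (canister x = -82 mm, y about +65 mm). Origin: centre of the underside.
- putty: Bystander: grey putty rubber 26 x 42 x 12 mm on the front strip of the cradle board (canister x = -76 mm, y about -50 mm). Origin: centre of the underside.
- gold_jar: Bystander: round glass jar with a wide tan lid, 91 mm across, 124 mm high. Origin: centre of the underside.
- square_jar: Bystander: squarish glass jar with a wide black lid, 79 mm across, 114 mm high. Origin: centre of the underside.
- white_bottle: Bystander: tall white bottle with a screw cap, 94 mm across, 232 mm high. Origin: centre of the underside.
- solvent_can: Bystander: tall flat metal can with a screw cap, 70 x 105 mm, 226 mm high. Origin: centre of the underside.
Not all that is in view belongs to the job. Leave any purple look-alike of the safety_cap alone.

How it is judged (in metres and radians):
On the way, in this order (a step that is already met when the one before it is completed fails the run):
1. the vent wing is turned fully open (past 1.2 of 1.4 rad) while the cap is still locked on (value of joint vent_wing above 1.2 rad and z of safety_cap in the frame of cap_seat below 0.004 m and angle between the x axis of safety_cap and the x axis of canister, either way round below 0.3 rad), for 0.2 s.
2. the cap is pressed down by 3.5 mm or more, not yet turned (z of safety_cap in the frame of cap_seat below -0.0035 m and angle between the x axis of safety_cap and the x axis of canister, either way round below 0.35 rad), for 0.05 s.
3. the cap is turned by 1.0 rad or more, still on the neck (angle between the x axis of safety_cap and the x axis of canister, either way round above 1 rad and z of safety_cap in the frame of cap_seat below 0.008 m and horizontal distance between safety_cap and cap_seat below 0.006 m), for 0.05 s.
At the end, for the whole second after the job is handed in: The gripper holds the cap still and upright (within 0.3 rad), its underside 50 to 120 mm above where it sat locked and within 30 mm sideways of the neck's axis, not touching the canister; the vent wing is still open past 1.2 rad (z of safety_cap in the frame of cap_seat between 0.05 and 0.12 m and horizontal distance between safety_cap and cap_seat below 0.03 m and angle between safety_cap's own z axis and vertical below 0.3 rad and linear speed of safety_cap below 0.03 m/s and contact force between safety_cap and the fingers above 1 N and contact force between safety_cap and canister below 0.1 N and value of joint vent_wing above 1.2 rad); the arm keeps its last pose, push and grip.
It fails at once if a bystander is moved by more than 30 mm (distance of any of tin, putty, gold_jar, square_jar, white_bottle, solvent_can from where it was at the start of the episode above 0.03 m).
It fails at once if a standing jar, bottle or can is tipped (angle between any of gold_jar, square_jar, white_bottle, solvent_can's own z axis and vertical above 0.3 rad).
It also fails if it takes over 53 s, if anything falls off the work surface, if the arm or the gripper's body presses on something with over 40 N, if the wrist force passes 120 N, or if a joint passes its speed limit or range.

## Working session

There is one attempt and no reset: what is moved stays moved. The work goes in short steps, Python scripts to look and compute and a shell command to move; the robot and the scene stay as the last step left them, time stands still between calls to the robot, and variables do not carry over. Pictures are saved under pics/ and viewed, at most 10 in all, crops included, and the job is handed in when it is done.

```bash
mkdir -p pics; ls
cat > h.py <<'E'
import numpy as np, cv2
from workcell import robot, imaging
def cam(n):
    c=imaging.camera(n); return c
def pts(c):
    K,R,t=c["camera_matrix"],c["R"],c["t"]; z=c["z_map"]
    v,u=np.mgrid[:480,:640]; P=np.stack([(u-K[0,2])/K[0,0]*z,(v-K[1,2])/K[1,1]*z,z],-1)
    return (P-t)@R
def ray(c,uv,h):
    K,R,t=map(np.array,(c["camera_matrix"],c["R"],c["t"])); o=-R.T@t
    d=R.T@np.linalg.inv(K)@np.array([uv[0],uv[1],1.]); return o+d*(h-o[2])/d[2]
E
python3 - <<'E'
from h import *
for n in("scene","top"):
    c=cam(n); cv2.imwrite(f"pics/{n}0.png",c["img"][:,:,::-1]); print(n,-c["R"].T@c["t"],c["R"].round(2).tolist()); np.savez(f"{n}0.npz",**c)
s=robot.read_state(); print(s)
E
```

```text
pics
scene [-0.21370873 -0.80432441  1.11028399] [[0.72, -0.69, -0.01], [-0.47, -0.48, -0.74], [0.51, 0.54, -0.67]]
top [ 0.37852964 -0.01052161  1.54842462] [[0.02, -1.0, -0.01], [-1.0, -0.02, -0.09], [0.09, 0.01, -1.0]]
{'clock': 0.1, 'joints': array([5.87505091e+01, 1.48482080e+01, 1.19397515e+00, 7.64148998e+01,
       1.69996279e-03, 8.12562360e+01]), 'joint_vel': array([-0.00075556,  0.03772073,  0.00701046, -0.0148889 ,  0.09802699,
        0.02334227]), 'joint_efforts': array([ 4.80455972e-03, -5.56694806e+01,  3.45068836e+01,  1.16987541e-02,
       -1.24282983e-04,  8.51059383e-06]), 'tool_pos': array([0.21051109, 0.5080772 , 0.40411921]), 'orientation': array([[-9.23841202e-01,  3.82775404e-01, -6.51304215e-04],
       [ 3.82775899e-01,  9.23840667e-01, -1.01614428e-03],
       [ 2.12746283e-04, -1.18805951e-03, -9.99999272e-01]]), 'wrist_force': array([-0.38667897, -0.55102859, -0.94955534]), 'ft_torque': array([ 0.01491986, -0.0544048 ,  0.01341532]), 'gripper_force': 0.0, 'width': 0.9991269547058645}
```

View pics/scene0.png

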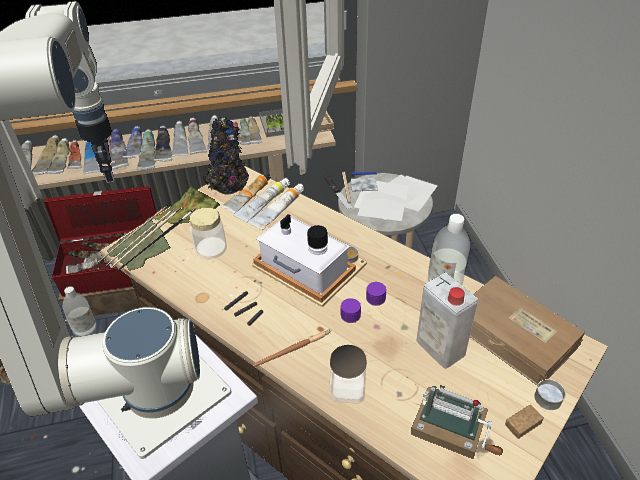

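View pics/top0.png

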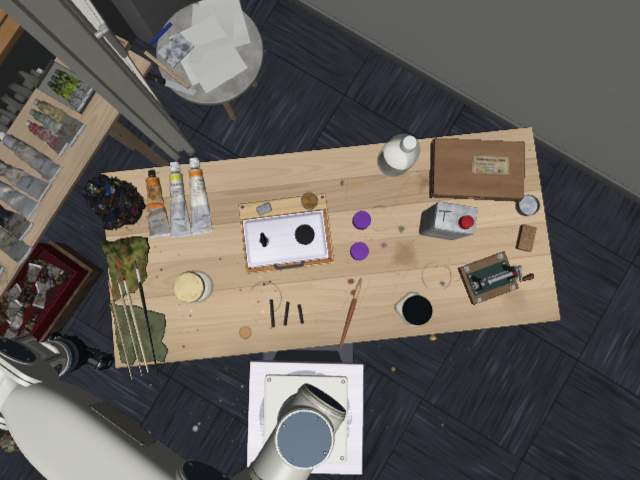

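The scene view shows the white-topped canister with the black round cap at (317,238) and the vent wing at (286,225). In the top view they are at (304,234) and (264,240), with the tin at (310,200) and the putty at (264,209) on the far strip.

Things that could be mistaken for the cap, in the top view: purple caps at (361,220) and (359,251), and the black jar lid at (417,309). The black ribbed one on the canister at (304,234) fits the description.

Run:
```python
from h import *
out=[]
roi={"scene":(255,355,205,285),"top":(245,328,212,268)}
C={}
for n,(a,b,c0,d) in roi.items():
    c=dict(np.load(f"{n}0.npz")); C[n]=c; P=pts(c)
    m=np.zeros((480,640),np.uint8); m[c0:d,a:b]=((c["img"].max(-1)<70)&(P[...,2]>0.118))[c0:d,a:b]
    k,l,s,ct=cv2.connectedComponentsWithStats(m)
    print(n,c["camera_matrix"][0,0])
    for i in range(1,k):
        if s[i,4]<12: continue
        q=P[l==i]; ztop=np.percentile(q[:,2],95); top=(l==i)&(P[...,2]>ztop-.006)
        t=P[top]; uv=np.argwhere(top)[:,::-1]
        (x,y),r=cv2.minEnclosingCircle(t[:,:2].astype(np.float32))
        cv_,V=np.linalg.eigh(np.cov(t[:,:2].T))
        print(s[i].tolist(),"z95",ztop.round(4),"top ctr",t.mean(0).round(4),"circ",round(x,4),round(y,4),round(r,4),"axis",V[:,1].round(3),"uv",uv.mean(0).round(1))
    w=(c["img"].min(-1)>150)&(abs(P[...,2]-.11)<.01); w2=np.zeros_like(w); w2[c0-20:d+20,a-20:b+20]=w[c0-20:d+20,a-20:b+20]
    q=P[w2]; (rc)=cv2.minAreaRect((q[:,:2]*1000).astype(np.float32)); print("canister top",rc,np.median(q[:,2]))
    im=cv2.resize(c["img"][c0-15:d+15,a-15:b+15],None,fx=4,fy=4,interpolation=2); out.append(cv2.resize(im,(400,400*im.shape[0]//im.shape[1])))
H=max(o.shape[0] for o in out); cv2.imwrite("pics/crop.png",np.hstack([cv2.copyMakeBorder(o,0,H-o.shape[0],0,0,0) for o in out])[:,:,::-1])
```

```text
scene 571.200271317815
[281, 215, 10, 14, 103] z95 0.1587 top ctr [0.4574 0.0878 0.1856] circ 0.141 -0.3418 0.583 axis [0.602 0.799] uv [285.1 218.7]
[308, 225, 20, 24, 387] z95 0.1696 top ctr [0.49   0.0056 0.1716] circ 0.1501 -0.3884 0.5526 axis [0.657 0.754] uv [316.9 232. ]
canister top ((486.3374938964844, 61.563560485839844), (130.34744262695312, 221.313232421875), 8.964753150939941) 0.10785602694913811
top 543.35339658312
[295, 225, 19, 20, 283] z95 0.1736 top ctr [0.4968 0.0122 0.1703] circ 0.4965 0.0126 0.0241 axis [-0.915  0.403] uv [304.3 233.7]
[260, 233, 8, 14, 61] z95 0.1625 top ctr [0.4805 0.1187 0.16  ] circ 0.4821 0.1169 0.0161 axis [-0.97  -0.243] uv [262.7 239.5]
canister top ((490.1625671386719, 64.71639251708984), (126.27084350585938, 215.66392517089844), 8.412800788879395) 0.10992096268925591
```

View pics/crop.png

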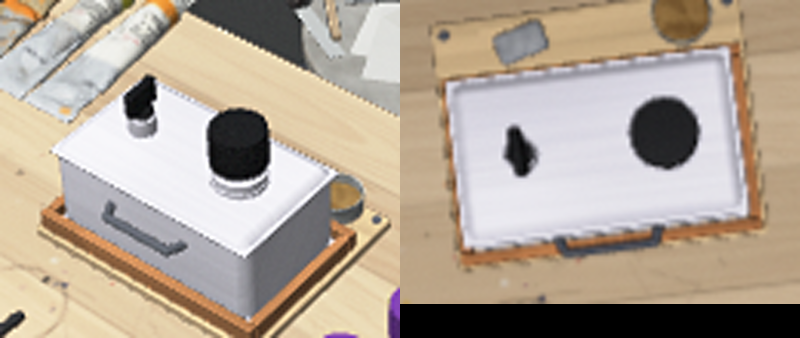

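The crop confirms the choice: a black ribbed cap on the neck and the black wing on its post. Cap is at about (0.497, 0.012) with its top at 0.17. The wing is at about (0.481, 0.118), 107 mm apart (108 expected), and its bar points at about 194°. I'm moving over the wing now.

```bash
python3 -m inch '[[[-0.16,-0.103,0,0,0,0,1],[-0.16,-0.103,0,0,0,0,1],[-0.16,-0.103,0,0,0,0,1],[-0.16,-0.103,0,0,0,0,1],[-0.16,-0.103,0,0,0,0,1],[-0.16,-0.103,0,0,0,0,1],[-0.16,-0.103,0,0,0,0,1],[-0.16,-0.103,0,0,0,0,1],[-0.16,-0.103,0,0,0,0,1],[-0.16,-0.103,0,0,0,0,1]]]' && python3 -m inch '[[[0,0,0,0,0,-0.025,1],[0,0,0,0,0,-0.025,1],[0,0,0,0,0,-0.025,1],[0,0,0,0,0,-0.025,1],[0,0,0,0,0,0,0],[0,0,0,0,0,0,0],[0,0,0,0,0,0,0]]]'
python3 - <<'E'
from h import *
c=cam("scene"); cv2.imwrite("pics/s1.png",cv2.resize(c["img"][130:290,210:410],(800,640))[:600,:,::-1])
np.savez("s1.npz",**c)
E
```

```text
clock: 1.35
tool_pos: [0.4821, 0.1157, 0.4045]
orientation: [[-0.924, 0.383, -0.0], [0.383, 0.924, 0.0], [0.0, -0.0, -1.0]]
wrist_force: [0.2, 1.1, 0.4]
width: 0.999
gripper_force: 0.0
clock: 2.22
tool_pos: [0.4815, 0.1171, 0.4046]
orientation: [[-0.973, -0.232, -0.0], [-0.232, 0.973, 0.0], [0.0, 0.0, -1.0]]
wrist_force: [0.2, -0.5, -0.1]
width: 0.498
gripper_force: 0.0
```

View pics/s1.png

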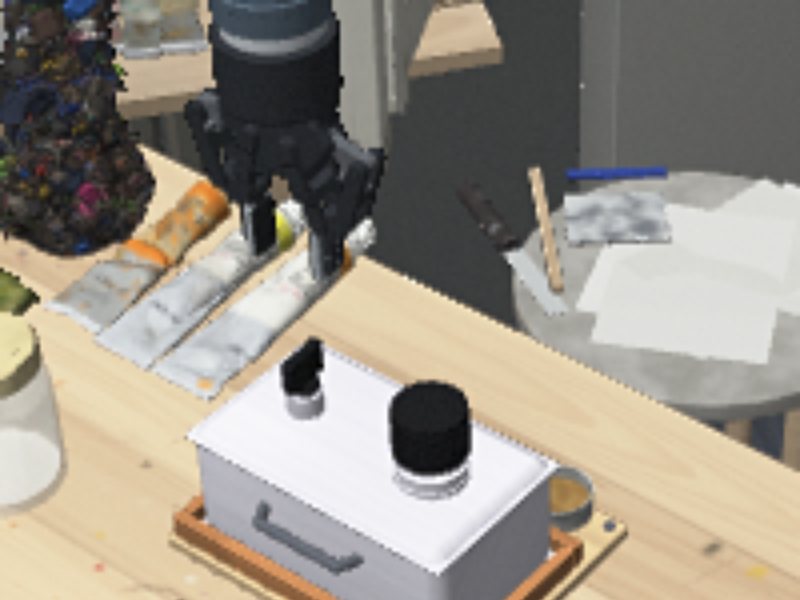

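The open fingers (crop about (260,230) and (325,260)) stand over the wing (302,370). Lowering and gripping.

```bash
python3 -m inch '[[[0,0,0.1,0,0,0,0],[0,0,0.1,0,0,0,0],[0,0,0.1,0,0,0,0],[0,0,0.1,0,0,0,0],[0,0,0,0,0,0,0]]]'  && python3 -m inch '[[[0,0,0,0,0,0,-1],[0,0,0,0,0,0,-1],[0,0,0,0,0,0,-1],[0,0,0,0,0,0,-1],[0,0,0,0,0,0,-1],[0,0,0,0,0,0,-1]]]' 40
python3 - <<'E'
from h import *
c=cam("scene"); cv2.imwrite("pics/s2.png",cv2.resize(c["img"][150:270,230:390],(800,600))[:,:,::-1])
E
```

```text
clock: 2.9
tool_pos: [0.481, 0.1171, 0.3034]
orientation: [[-0.973, -0.233, -0.003], [-0.233, 0.973, -0.0], [0.003, 0.001, -1.0]]
wrist_force: [-0.1, -0.3, -0.3]
width: 0.502
gripper_force: 0.0
clock: 3.65
tool_pos: [0.4814, 0.1181, 0.3071]
orientation: [[-0.972, -0.234, 0.003], [-0.234, 0.972, 0.003], [-0.004, 0.003, -1.0]]
wrist_force: [-4.1, 8.9, 12.3]
width: 0.105
gripper_force: 53.2
```

View pics/s2.png

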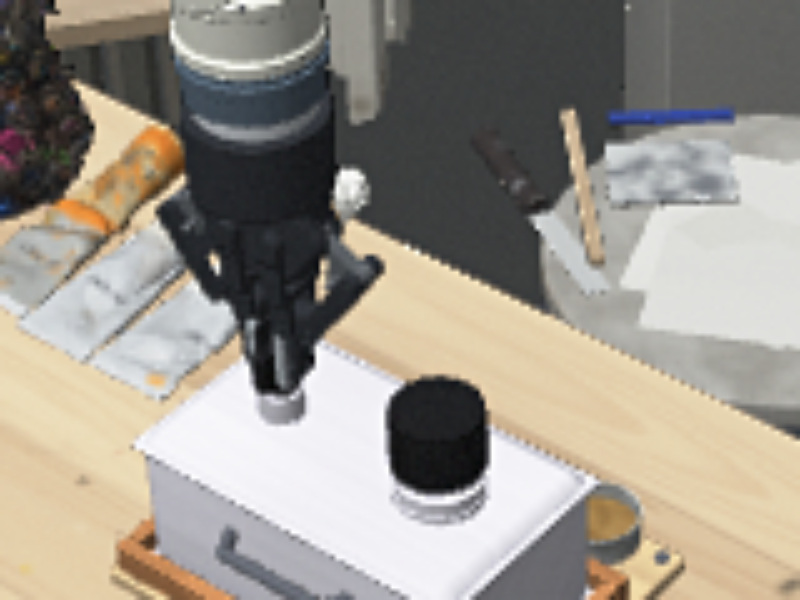

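The fingers hold the wing at a 9 mm width, touching its collar slightly at 12 N. Easing up a little, then turning.

```bash
python3 -m inch '[[[0,0.003,-0.014,0,0,0,-1],[0,0,0,0,0,0,-1]]]'  && python3 -m inch '[[[0,0,0,0,0,-0.026,-1],[0,0,0,0,0,-0.026,-1],[0,0,0,0,0,-0.026,-1],[0,0,0,0,0,-0.026,-1],[0,0,0,0,0,-0.026,-1],[0,0,0,0,0,-0.026,-1],[0,0,0,0,0,-0.026,-1],[0,0,0,0,0,-0.026,-1],[0,0,0,0,0,0,-1]]]'; python3 -c "
from h import *
s=robot.read_state();print(s['ft_torque'],s['joints'].round(1))"
```

```text
clock: 3.95
tool_pos: [0.4817, 0.1184, 0.3075]
orientation: [[-0.972, -0.234, -0.0], [-0.234, 0.972, 0.002], [-0.0, 0.002, -1.0]]
wrist_force: [6.4, 4.8, -21.1]
width: 0.107
gripper_force: 43.0
clock: 5.08
tool_pos: [0.4813, 0.1187, 0.3075]
orientation: [[-0.025, -1.0, -0.001], [-1.0, 0.025, 0.003], [-0.003, 0.001, -1.0]]
wrist_force: [3.6, 8.0, -17.9]
width: 0.109
gripper_force: 43.3
[ 1.63279216 -0.86411949  0.02746651] [  4.1  12.5 -16.6  61.    0.2 -84.4]
```

```bash
python3 -m inch '[[[0,0,0,0,0,-0.012,-1],[0,0,0,0,0,0,-1]]]'; python3 -c "
from h import *
s=robot.read_state();print(s['ft_torque'],s['joints'].round(1))"
```

```text
clock: 5.32
tool_pos: [0.4813, 0.1186, 0.3076]
orientation: [[0.047, -0.999, -0.001], [-0.999, -0.047, 0.003], [-0.003, 0.001, -1.0]]
wrist_force: [3.2, 7.8, -18.1]
width: 0.108
gripper_force: 56.9
[ 1.76702345 -0.73056683 -1.16304422] [  4.1  12.5 -16.6  61.    0.2 -88.6]
```

The torque of −1.16 N·m shows the wing is at its stop. Releasing, rising, and turning back part of the way to give the last joint room.

```bash
python3 -m inch '[[[0,0,0,0,0,0,0],[0,0,0,0,0,0,0],[0,0,0,0,0,0,0],[0,0,0,0,0,0,0],[0,0,-0.13,0,0,0,0],[0,0,-0.13,0,0,0,0],[0,0,-0.13,0,0,0,1]]]' && python3 -m inch '[[[0,0,0,0,0,0.029,1],[0,0,0,0,0,0.029,1],[0,0,0,0,0,0.029,1],[0,0,0,0,0,0.029,1],[0,0,0,0,0,0.029,1],[0,0,0,0,0,0.029,1],[0,0,0,0,0,0,1]]]'
python3 - <<'E'
from h import *
s=robot.read_state(); R=s['orientation']; print((R.T@(np.array([.497,.012,s['tool_pos'][2]])-s['tool_pos'])/.25).round(4), s['joints'].round(1))
c=cam("scene"); cv2.imwrite("pics/s3.png",cv2.resize(c["img"][130:280,220:420],(800,600))[:,:,::-1])
E
```

```text
clock: 6.2
tool_pos: [0.4812, 0.1178, 0.4069]
orientation: [[0.047, -0.999, 0.0], [-0.999, -0.047, -0.0], [0.0, -0.0, -1.0]]
wrist_force: [1.5, 0.6, -0.5]
width: 0.698
gripper_force: 0.0
clock: 7.08
tool_pos: [0.4813, 0.1178, 0.4058]
orientation: [[-0.865, -0.502, 0.0], [-0.502, 0.865, -0.0], [-0.0, -0.0, -1.0]]
wrist_force: [0.3, -0.1, 1.4]
width: 0.999
gripper_force: 0.0
[ 0.158  -0.3976  0.    ] [  4.    9.5  -5.6  74.9  -0.  -26.1]
```

View pics/s3.png

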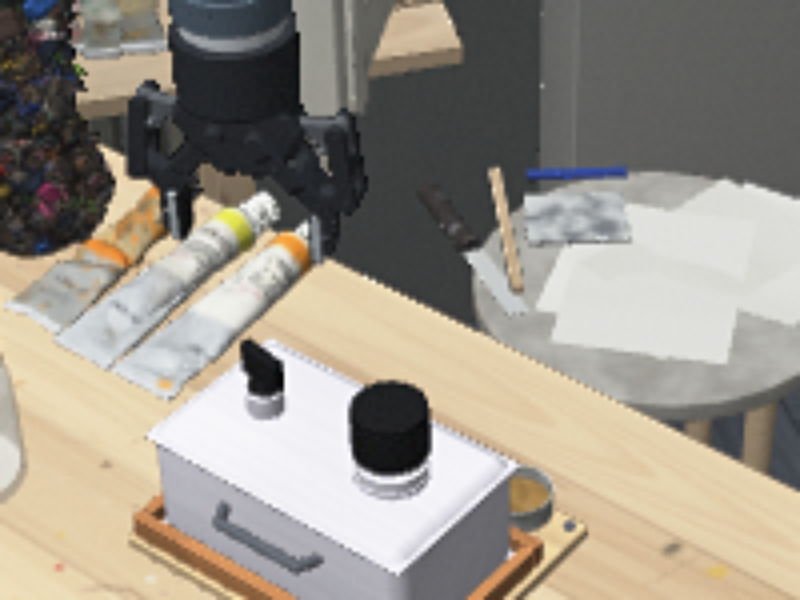

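The wing now lies along the canister at about (265,368), so it is open. The cap is at (390,430). Moving over it, lowering and gripping.

```bash
python3 -m inch '[[[0.053,-0.133,0,0,0,0,1],[0.053,-0.132,0,0,0,0,1],[0.052,-0.133,0,0,0,0,1],[0,0,0,0,0,0,1],[0,0,0.105,0,0,0,1],[0,0,0.105,0,0,0,1],[0,0,0.105,0,0,0,1],[0,0,0.105,0,0,0,1],[0,0,0,0,0,0,1]]]' 60
python3 - <<'E'
from h import *
c=cam("scene"); cv2.imwrite("pics/s4.png",cv2.resize(c["img"][150:270,240:400],(800,600))[:,:,::-1])
E
```

```text
clock: 8.25
tool_pos: [0.4964, 0.0126, 0.2994]
orientation: [[-0.864, -0.503, -0.003], [-0.503, 0.864, 0.001], [0.003, 0.002, -1.0]]
wrist_force: [-0.3, 0.7, -0.1]
width: 1.004
gripper_force: 0.0
```

View pics/s4.png

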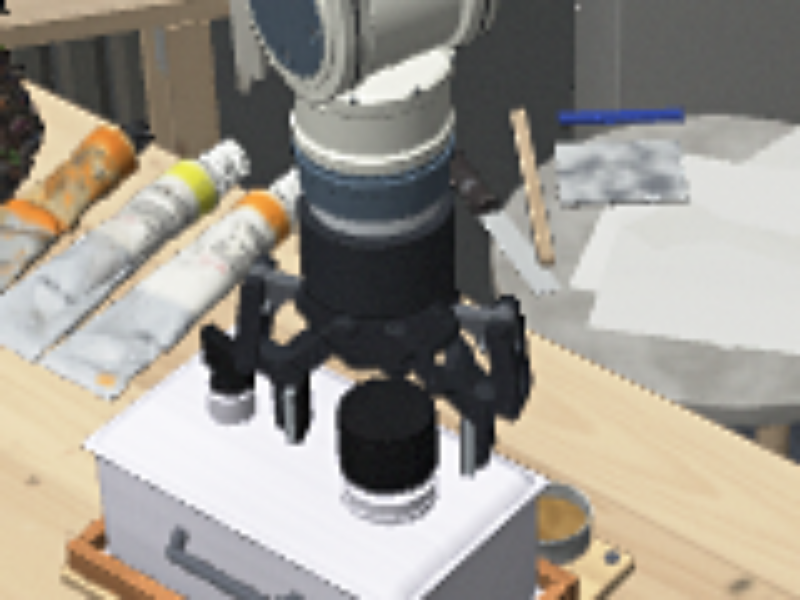

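The fingers stand either side of the cap ((290,400) and (475,440), cap (388,430)). Closing on it.

```bash
python3 -m inch '[[[0,0,0,0,0,0,-1],[0,0,0,0,0,0,-1],[0,0,0,0,0,0,-1],[0,0,0,0,0,0,-1],[0,0,0,0,0,0,-1],[0,0,0,0,0,0,-1]]]' 80
```

```text
clock: 9.05
tool_pos: [0.4972, 0.012, 0.301]
orientation: [[-0.865, -0.501, 0.001], [-0.501, 0.865, 0.0], [-0.001, -0.0, -1.0]]
wrist_force: [1.4, 1.9, 5.0]
width: 0.564
gripper_force: 81.2
```

```bash
python3 -m inch '[[[0,0,0.016,0,0,0,-1],[0,0,0.016,0,0,0,-1],[0,0,0,0,0,0,-1],[0,0,0,0,0,0,-1]]]'
```

```text
clock: 9.55
tool_pos: [0.4969, 0.0121, 0.2954]
orientation: [[-0.865, -0.501, 0.004], [-0.501, 0.865, -0.0], [-0.003, -0.002, -1.0]]
wrist_force: [-8.1, 2.0, 31.8]
width: 0.561
gripper_force: 83.7
```

The cap is at the hard stop (5.6 mm down, 32 N). Twisting while it's down.

```bash
python3 -m inch '[[[0,0,0,0,0,-0.025,-1],[0,0,0,0,0,-0.025,-1],[0,0,0,0,0,-0.025,-1],[0,0,0,0,0,-0.025,-1],[0,0,0,0,0,-0.025,-1],[0,0,0,0,0,-0.025,-1],[0,0,0,0,0,0,-1]]]'
python3 - <<'E'
from h import *
s=robot.read_state(); print(s['ft_torque'],s['joints'].round(1))
E
```

```text
clock: 10.42
tool_pos: [0.4972, 0.0122, 0.2954]
orientation: [[-0.101, -0.995, 0.004], [-0.995, 0.101, 0.0], [-0.001, -0.004, -1.0]]
wrist_force: [-5.4, 3.9, 30.7]
width: 0.562
gripper_force: 83.3
[0.78614464 1.4375842  0.24631259] [ -8.3  13.  -17.7  59.    0.  -92.5]
```

```bash
python3 -m inch '[[[0,0,0,0,0,-0.022,-1],[0,0,0,0,0,-0.022,-1],[0,0,0,0,0,-0.022,-1],[0,0,0,0,0,0,-1]]]'
python3 - <<'E'
from h import *
s=robot.read_state(); print(s['ft_torque'],s['joints'].round(1))
c=cam("scene"); cv2.imwrite("pics/s5.png",cv2.resize(c["img"][150:270,240:400],(800,600))[:,:,::-1])
E
```

```text
clock: 10.92
tool_pos: [0.4967, 0.0121, 0.2954]
orientation: [[0.308, -0.951, 0.003], [-0.951, -0.308, -0.0], [0.001, -0.003, -1.0]]
wrist_force: [-10.0, 4.2, 33.1]
width: 0.562
gripper_force: 83.8
[0.6877162  2.10354137 0.0406654 ] [  -8.3   13.   -17.8   59.     0.  -116.2]
```

View pics/s5.png

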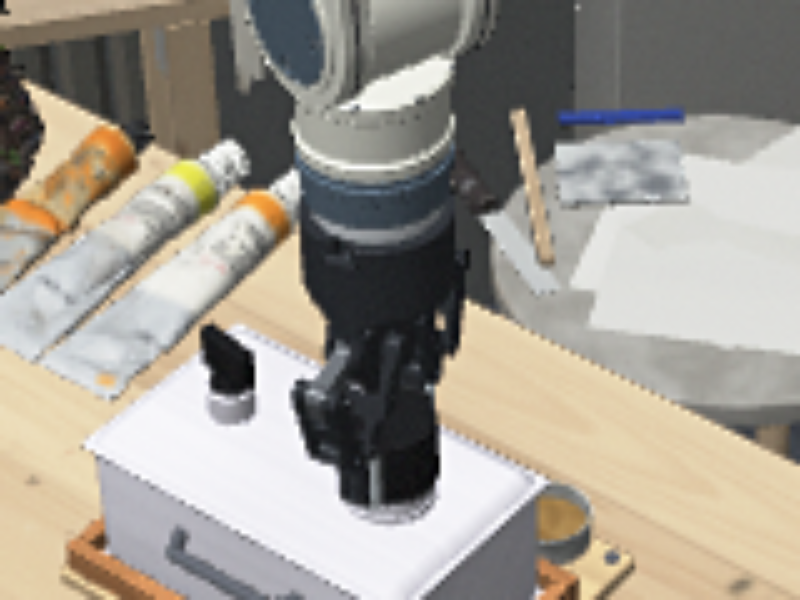

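The cap is pressed down and turned 78° (at about (390,460)), and the wing is still open. Trying a short lift first.

```bash
python3 -m inch '[[[0,0,-0.02,0,0,0,-1],[0,0,-0.02,0,0,0,-1],[0,0,-0.02,0,0,0,-1],[0,0,-0.015,0,0,0,-1],[0,0,0,0,0,0,-1]]]'
```

```text
clock: 11.6
tool_pos: [0.4969, 0.0119, 0.3117]
orientation: [[0.306, -0.952, -0.0], [-0.952, -0.306, -0.0], [0.0, 0.0, -1.0]]
wrist_force: [1.2, 1.9, 1.0]
width: 0.567
gripper_force: 84.2
```

It came free: 11 mm up with no pull. Lifting another 69 mm.

```bash
python3 -m inch '[[[0,0,-0.04,0,0,0,-1],[0,0,-0.06,0,0,0,-1],[0,0,-0.06,0,0,0,-1],[0,0,-0.06,0,0,0,-1],[0,0,-0.055,0,0,0,-1],[0,0,0,0,0,0,-1],[0,0,0,0,0,0,-1],[0,0,0,0,0,0,-1]]]'
python3 - <<'E'
from h import *
c=cam("scene"); cv2.imwrite("pics/s6.png",cv2.resize(c["img"][130:280,220:420],(800,600))[:,:,::-1])
E
```

```text
clock: 12.6
tool_pos: [0.4969, 0.012, 0.3796]
orientation: [[0.306, -0.952, -0.001], [-0.952, -0.306, 0.0], [-0.0, 0.001, -1.0]]
wrist_force: [-0.3, -0.0, -1.1]
width: 0.561
gripper_force: 84.0
```

View pics/s6.png

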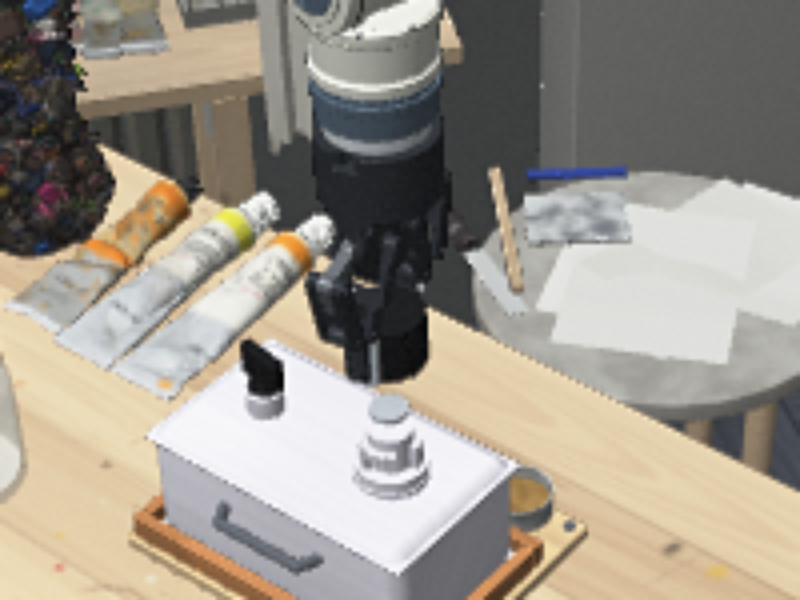

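The cap hangs upright in the gripper at (387,340), clear above the bare neck at (390,440). The wing is still open at (265,370). Handing in.

```bash
python3 -c "
from workcell import hand_in
print(hand_in())"
```

```text
the job is handed in; nothing more can be done
None
```

I opened the vent to its stop, pressed, twisted and lifted off the cap, and handed in with it held upright about 8 cm above the neck (12.6 s on the clock); `hand_in()` returned no verdict.

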